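# Light the noodle bin and hold its lid up for a stock check

## Robot

A 7-joint arm with a two-finger parallel gripper is mounted at the origin on the work surface. World frame = base frame: x ahead of the robot, y to its left, z up, the work surface at z = 0. Lengths are in m, angles in degrees, forces in N, time in s.
With the tool pointing down it reaches from about 0.425 to 0.95 m from the base axis. Payload 4.7 kg.
Tool frame: the origin (TCP) lies on the centre line of the jaws, within the pads' length; the fingertips stand 19 mm ahead of it and the grasp point (between the pads) is the TCP; z points along the fingers, y is the direction in which the jaws open and shut (so a half turn about z gives the same grasp; the last joint's range is limited). The gripper opens to 87 mm and grips with 3 to 60 N. Pads are 19 mm wide; open, the fingers measure 117 mm over their backs; the gripper's body (75 mm by 190 mm) begins 51 mm behind the grasp point.
Start: joints at [62.63, 26.849, -2.785, 87.806, 1.381, 65.374, -4.715], TCP at [0.293, -0.608, 0.242] pointing down, gripper open.
Joint ranges: [-148.3, 148.3], [-19.14, 114.17], [-79.39, 73.82], [5.75, 140.21], [-59.74, 239.74], [12.07, 113.84], [-152.46, 152.46]. Speed limits (degrees/s): [147.25, 147.25, 180, 180, 180, 180, 180].

## Interface

Orientations are given as [roll, pitch, yaw] about the fixed x, y, z axes, in that order (R = Rz(yaw) Ry(pitch) Rx(roll)).
In Python, from rig import ctrl gives the robot as it stands.
- The arm moves only by the tool step_arm, never from a script. Its argument "plan" is a list of rows, each an object of numbers: "dx", "dy", "dz": the shift along the world's x, y, z each as a share of 0.06 m, from -1 to 1; "rx", "ry", "rz": the turn, a rotation vector about the world's x, y, z each as a share of 0.12 rad, from -1 to 1; "grip": the opening, from 0 (shut) to 1 (fully open). A call has 1 to 5 rows; each row shifts and turns the pose as measured when the row begins; what a row does not reach is not made up. A row lasts 1/8 s, in which the tool goes at most 62.5 mm and 10.7 degrees, less where a joint would pass 70% of its speed; a pose out of reach is approached as far as the arm can. A call with a number of a shift or a turn outside -1 to 1 is refused whole. A call with a gripper value outside its range is refused whole. The fingers move at their own pace and stop on an object; "newtons" is the grip in N (left out, the last holds). Time passes only in rows, so rows that do not move let the fingers close. It gives the time, the measured TCP pose, the force and the opening at its end, in the units of the state.
- ctrl.get_state(): the state, without advancing time (a new reading comes with each control period).
- ctrl.snapshot(name): name is "scene" or "side" or "wrist"; returns (picture, depth): 420x560x3 uint8, red, green, blue; 420x560 float32, m along the optical axis (not along the pixel's ray), 0 where there is no reading.
- ctrl.calibration(name): a dict with "intrinsics" (3x3 intrinsics, pixels), "world_to_cam" (4x4, takes a point from world to camera coordinates); the wrist camera has in their place "tool_from_camera" (4x4, takes a point from camera to tool coordinates, whose origin is the TCP and whose axes are the flange's). Camera axes: x right, y down, z forward; pixel columns grow to the right and rows downward; lengths in m; the calibration is good to about 2 mm. A picture is of the moment at which its call begins: read the wrist's pose just before it. calibration takes no time and is no camera call.
- ctrl.job_done(): hands the job in, once; it reports no verdict.
The state is a dict: "time": time; "qpos": joint angles; "joint_velocities": joint speeds; "joint_torque": joint torques, N m; "ee_pos": TCP position; "tool_rot": TCP orientation; "force": force on the tool from outside, world axes, zero at the start; "moment": the same for the moment, N m; "gripper_width": opening from 0.0 (shut) to 1.0 (fully open).
Only numpy, scipy, OpenCV 4.12 (cv2) and the standard library are available. Lean on these libraries where they do the work, as an engineer would, in place of code of your own. Each camera call takes 0.05 s, during which the arm holds its last target.

## Task

I want to look over the stock in the green noodle bin: with its lid still shut, swing the red lamp round on its post until it points at the middle of the bin and let go of it, then lift the wooden lid by its steel bar to 50 degrees and hold it there. The lid drops if released, so finish while still holding it still at 50 degrees, with the lamp still pointing at the bin. Leave the jars, mug and bowl where they stand.

Things in the scene. Friction and masses are not known exactly. Their poses are not given: they have to be found in the camera images.
- lamp_grip (a point): Point on the axis of the upright round black grip (18 mm thick) that stands on the lamp's red head. The grip's flat top is 22 mm above this point, the red shade about 40 mm below it. It moves round the post at 140 mm radius, always 293 mm above the table.
- lamp_head (a point): Centre of the red lamp head, 70 mm straight below lamp_grip, on a short level arm that swings sideways about the lamp's post. It shines along this frame's -x axis: level, straight outwards from the post through the head; z is up. Shade 68 mm wide at its mouth, whose rim is 170 mm from the post's axis.
- lamp_pivot (a point): Point on the vertical swing axis of the lamp, at the top of its steel post, 215 mm above the table. Its round black base (110 mm wide) is fixed to the table.
- lamp_arm (a joint): Swing of the lamp arm in rad; grows anticlockwise seen from above; stops at -2.4 and 2.4. Stiff: it takes about 2 to 3 N at the grip, and stays where it is left. It starts pointing roughly towards the robot; the bin may lie either way.
- bin_mouth (a point): Centre of the mouth, at rim height, of the noodle bin: a green open-topped box, 160 deep (x) by 180 wide (y) by 130 mm tall, front roughly towards the robot, fixed to the table, under a wooden lid. This frame's x axis points level from the bin's front to its hinge side; z is up. The bin may stand left or right of the lamp.
- lid_hinge (a point): Middle of the lid's hinge axis, on the bin's far rim, 80 mm behind bin_mouth and at the same height. The axis is level, along the bin's y.
- lid_bar (a point): Middle of the round steel bar (12 mm thick, 140 long between its end stems, parallel to the hinge) of the wooden lid (160 x 180 x 12 mm). It stands 50 mm out from the lid's front edge (44 mm open gap, free down to the table), 210 mm from the hinge; shut, it is 136 mm above the table, 6 above the hinge. The frame turns with the lid; its -x points from hinge to bar.
- lid (a joint): Opening angle of the lid in rad: 0 shut (board level), growing as the bar goes up and back; 50 degrees = 0.873. Stop at 1.4. It falls shut by its own weight (about 0.2 to 0.45 kg) from any angle.
- jar_short_mid (a point): Bystander: short clear jar of noodle bits, grey cap, 90 wide, 110 mm tall; point on its axis, half-way up. Loose; to be left alone.
- jar_green_mid (a point): Bystander: clear jar of green noodles, silver cap, 87 wide, 155 mm tall; point on its axis, half-way up. Loose; to be left alone.
- jar_yellow_mid (a point): Bystander: clear jar of yellow noodles, white cap, 87 wide, 165 mm tall; point on its axis, half-way up. Loose; to be left alone.
- jar_purple_mid (a point): Bystander: clear jar of purple noodles, red cap, 100 wide, 185 mm tall; point on its axis, half-way up. Loose; to be left alone.
- mug_mid (a point): Bystander: blue mug, 78 wide without its handle, 85 mm tall; point on its axis, half-way up. Loose; to be left alone.
- bowl_mid (a point): Bystander: white bowl, 120 wide, 55 mm tall; point on its axis, half-way up. Loose; to be left alone.

How it is judged:
By the outcome, as a careful person would: the job done as asked, in the order asked, and still so for the second after the job is handed in, while the arm keeps its last pose, push and grip.
It also fails if it takes over 58 s, if anything falls off the work surface, if the arm or the gripper's body presses on something with over 40 N, if the wrist force passes 120 N, or if a joint passes its speed limit or range.

## Working session

There is one attempt and no reset: what is moved stays moved. The work goes in short steps, Python scripts to look and compute and a tool call to move; the robot and the scene stay as the last step left them, time stands still between calls to the robot, and variables do not carry over. Pictures are saved under pics/ and viewed, and the job is handed in when it is done.

Besides the shell and the picture viewer there is one more tool, called after "Emit:" as name(argument=value, ...), one argument or row to a line, values as JSON. step_arm: Moves the arm, as the interface text tells. Its arguments: {"type":"object","properties":{"plan":{"type":"array"},"newtons":{"type":"number"}},"required":["plan"]}

```bash
mkdir -p pics; ls
cat > h.py <<'E'
import numpy as np,cv2,pickle
from rig import ctrl
def snap(n,f):
    s=ctrl.get_state(); p,d=ctrl.snapshot(n); cv2.imwrite(f'pics/{f}.png',p[:,:,::-1]); c=ctrl.calibration(n)
    pickle.dump((s,p,d,c),open(f'pics/{f}.pkl','wb')); return s,p,d,c
def world(d,c):
    K=np.array(c['intrinsics']);T=np.linalg.inv(np.array(c['world_to_cam']))
    v,u=np.mgrid[:d.shape[0],:d.shape[1]]
    P=np.stack([(u-K[0,2])/K[0,0]*d,(v-K[1,2])/K[1,1]*d,d],-1)
    return P@T[:3,:3].T+T[:3,3]
E
python3 - <<'E'
from h import *
for n in ('scene','side'):
    s,p,d,c=snap(n,n+'0'); print(c)
print(s)
E
```

```text
pics
{'intrinsics': array([[472.47282015,   0.        , 283.66802313],
       [  0.        , 472.47282015, 207.85023646],
       [  0.        ,   0.        ,   1.        ]]), 'world_to_cam': array([[ 0.8210624 ,  0.57082132,  0.00442291, -0.49320198],
       [ 0.46106094, -0.65857627, -0.59472692, -0.13794184],
       [-0.33656998,  0.49034715, -0.80391562,  1.48070012],
       [ 0.        ,  0.        ,  0.        ,  1.        ]])}
{'intrinsics': array([[397.20359282,   0.        , 281.19700345],
       [  0.        , 397.20359282, 208.33546905],
       [  0.        ,   0.        ,   1.        ]]), 'world_to_cam': array([[ 0.99094135, -0.13269579,  0.02066538, -0.56954198],
       [-0.05684822, -0.55389008, -0.83064677,  0.19136482],
       [ 0.12166968,  0.82194745, -0.55641611,  0.96955535],
       [ 0.        ,  0.        ,  0.        ,  1.        ]])}
{'time': 0.05, 'qpos': array([62.63111175, 26.8972891 , -2.78488581, 87.87175424,  1.38148752,
       65.37478404, -4.71624424]), 'joint_velocities': array([-0.04960871,  0.00058394, -0.04814873, -0.15008798,  0.01009942,
       -0.15192734, -0.06412001]), 'joint_torque': array([ 7.59538489e-04, -5.09628081e+01, -8.12551961e-02, -2.37092113e+01,
       -6.15548529e-02,  3.44782602e-02,  4.29649958e-05]), 'ee_pos': array([ 0.29263526, -0.60766148,  0.24051418]), 'tool_rot': array([-1.79889840e+02,  4.31984388e-03,  2.57148129e+01]), 'force': array([-1.14209275, -0.42138204, -0.07130238]), 'moment': array([ 0.01974692,  0.04117739, -0.01815013]), 'gripper_width': 1.0029692166730946}
```

View pics/scene0.png

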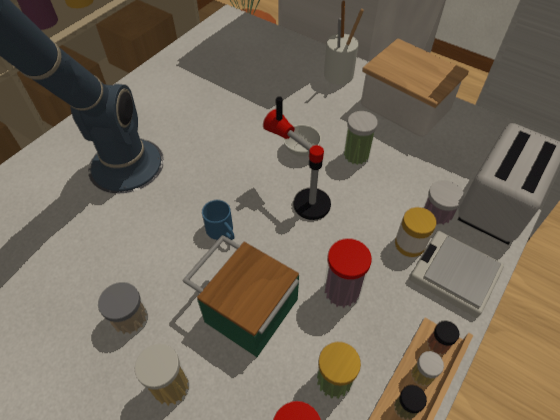

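View pics/side0.png

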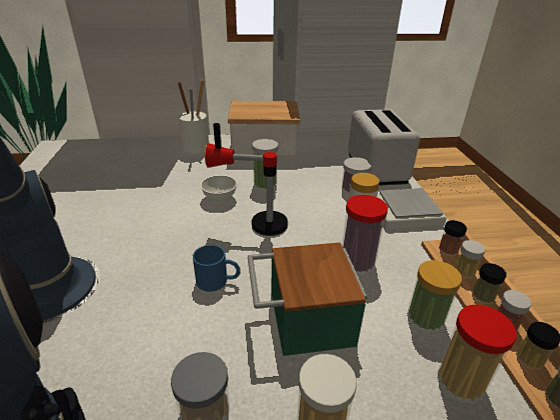

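The scene view shows the bin with its lid at about (250,290), bar at (205,265), the lamp post at (313,190), its grip at (279,105), mug at (217,220), purple jar at (347,270). Now I'll measure them.

```bash
cat > m.py <<'E'
from h import *
np.set_printoptions(precision=4,suppress=True)
for n in ('scene0','side0'):
    s,p,d,c=pickle.load(open(f'pics/{n}.pkl','rb')); W=world(d,c)
    hsv=cv2.cvtColor(p,cv2.COLOR_RGB2HSV).astype(int);H,S,V=[hsv[...,i] for i in range(3)]
    ok=d>0
    x,y,z=W[...,0],W[...,1],W[...,2]
    roi=(x>0.3)&(x<1.0)&(y>-0.5)&(y<0.5)&ok
    wood=roi&(abs(z-0.142)<0.008)&(H>5)&(H<22)&(S>90)
    k,l,st,ce=cv2.connectedComponentsWithStats(wood.astype(np.uint8))
    i=1+np.argmax(st[1:,4]); pts=W[l==i]
    (cx,cy),(w,h),a=cv2.minAreaRect(pts[:,:2].astype(np.float32)*1000)
    print(n,'lid',st[i],cx,cy,w,h,a,'z',np.median(pts[:,2])); print(cv2.boxPoints(((cx,cy),(w,h),a)))
    red=roi&((H<6)|(H>174))&(S>180)&(V>60)
    k,l,st,ce=cv2.connectedComponentsWithStats(red.astype(np.uint8))
    for i in range(1,k):
        if st[i,4]>60: q=W[l==i]; print(' red',ce[i],st[i,4],np.median(q,0),q.min(0),q.max(0))
    blk=roi&(V<45)&(z>0.2)
    k,l,st,ce=cv2.connectedComponentsWithStats(blk.astype(np.uint8))
    for i in range(1,k):
        if st[i,4]>15: q=W[l==i]; print(' blk',ce[i],st[i],np.median(q,0),q.min(0),q.max(0))
    blk=roi&(V<45)&(z<0.04)
    k,l,st,ce=cv2.connectedComponentsWithStats(blk.astype(np.uint8))
    for i in range(1,k):
        if st[i,4]>150: q=W[l==i]; print(' base',ce[i],st[i],np.median(q,0),q.min(0),q.max(0))
    bar=roi&(abs(z-0.138)<0.012)&(S<70)&(x<0.72)&(y<0.1)
    k,l,st,ce=cv2.connectedComponentsWithStats(bar.astype(np.uint8))
    for i in range(1,k):
        if st[i,4]>25: q=W[l==i]; print(' bar',ce[i],st[i],np.median(q,0),q.min(0),q.max(0))
E
python3 m.py
```

```text
scene0 lid [ 197  242  102   93 4990] 618.4285278320312 -168.55633544921875 160.38385009765625 180.0756072998047 1.4887913465499878 z 0.14106003407288847
[[ 535.9244  -80.6324]
 [ 540.603  -260.6472]
 [ 700.9327 -256.4803]
 [ 696.2541  -76.4654]]
 red [277.1111 124.5622] 450 [0.431  0.2098 0.2387] [0.3915 0.199  0.2079] [0.4675 0.2431 0.2569]
 red [316.0867 153.5663] 196 [0.5674 0.19   0.2318] [0.546  0.1772 0.203 ] [0.5819 0.2117 0.2377]
 red [349.1475 258.7718] 1363 [ 0.782  -0.0026  0.1839] [ 0.7325 -0.0465  0.1608] [0.8283 0.0516 0.19  ]
 red [296.7808 411.8896] 625 [ 0.8636 -0.3368  0.1691] [ 0.8346 -0.3733  0.1644] [ 0.906  -0.3147  0.1738]
 blk [278.76  107.864] [276  97   6  24 125] [0.4294 0.2224 0.2875] [0.4184 0.2171 0.2461] [0.4358 0.2326 0.3176]
 base [311.6132 204.8072] [294 189  37  31 804] [0.5722 0.1854 0.0168] [ 0.5111  0.1421 -0.0014] [0.6172 0.2465 0.0237]
 base [229.8122 335.821 ] [204 317  53  39 229] [ 0.6237 -0.2574  0.024 ] [ 0.5461 -0.2601  0.003 ] [ 0.7002 -0.2545  0.04  ]
 bar [206.388 261.251] [183 235  57  59 482] [ 0.4928 -0.1783  0.1396] [ 0.4813 -0.24
[... 839 characters left out ...]
] [214 123   7  26 144] [0.4277 0.2191 0.2867] [0.4203 0.2127 0.2498] [0.4351 0.2322 0.3154]
 blk [269.84 167.44] [264 166  12   4  25] [0.5642 0.1817 0.2028] [0.5487 0.1772 0.2006] [0.579  0.1939 0.2073]
 base [269.0457 223.5632] [252 211  35  25 657] [0.5595 0.1789 0.0175] [ 0.5119  0.1396 -0.0019] [0.616  0.2488 0.0213]
 base [315.4364 342.8242] [274 307  85  49 944] [ 0.6104 -0.2583  0.0215] [ 0.54   -0.2628 -0.0005] [ 0.7006 -0.1324  0.04  ]
 bar [355.5806 273.6855] [344 248  24  52 124] [ 0.7056 -0.1777  0.1355] [ 0.701  -0.2427  0.1275] [ 0.7109 -0.0902  0.1385]
 bar [259.8666 282.5719] [248 253  36  56 577] [ 0.4958 -0.1939  0.1407] [ 0.4838 -0.2492  0.1298] [ 0.543  -0.0964  0.1446]
```

```bash
cat > m2.py <<'E'
from h import *
import sys
np.set_printoptions(precision=4,suppress=True)
def lamp(names):
    L={'grip':[],'cap':[]}
    for n in names:
        s,p,d,c=pickle.load(open(f'pics/{n}.pkl','rb')); W=world(d,c)
        hsv=cv2.cvtColor(p,cv2.COLOR_RGB2HSV).astype(int);H,S,V=[hsv[...,i] for i in range(3)]
        x,y,z=W[...,0],W[...,1],W[...,2]
        near=np.hypot(x-0.564,y-0.192)
        T=np.linalg.inv(c['world_to_cam']);K=c['intrinsics']
        grip=(d>0)&(V<50)&(z>0.262)&(z<0.325)&(near>0.1)&(near<0.18)
        cap=(d>0)&((H<6)|(H>174))&(S>180)&(near<0.04)&(z>0.2)&(z<0.25)
        base=(d>0)&(V<60)&(z<0.045)&(z>0.008)&(near<0.08)
        for k,m in (('grip',grip),('cap',cap)):
            v,u=np.nonzero(m)
            if len(u)<10: continue
            r=T[:3,:3]@np.linalg.solve(K,[u.mean(),v.mean(),1]); L[k].append((T[:3,3],r))
            q=W[m]; h=r[:2]/np.linalg.norm(r[:2]); print(n,k,u.mean().round(1),v.mean().round(1),len(u),'surf',np.median(q,0),'axis~',np.median(q,0)[:2]+h*(0.007 if k=='grip' else 0.013))
        q=W[base]; print(n,'base',len(q),cv2.minEnclosingCircle(q[:,:2].astype(np.float32)*1000), q[:,2].max())
    out={}
    for k,l in L.items():
        if len(l)<2: continue
        A=[];b=[]
        for o,r in l:
            nn=np.array([-r[1],r[0]])/np.hypot(*r[:2]); A.append(nn);b.append(nn@o[:2])
        print(k,'tri',np.linalg.solve(A,b)); out[k]=np.linalg.solve(A,b)
    if len(out)==2: 
        e=out['grip']-out['cap']; print('r',np.hypot(*e),'ang',np.degrees(np.arctan2(e[1],e[0])))
lamp(sys.argv[1:])
E
python3 m2.py scene0 side0
```

```text
scene0 grip 278.8 105.6 102 surf [0.4294 0.2223 0.2972] axis~ [0.4254 0.2281]
scene0 cap 316.0 154.0 208 surf [0.5675 0.1897 0.2315] axis~ [0.5612 0.2011]
scene0 base 786 ((563.919677734375, 194.56199645996094), 54.091922760009766) 0.03677114907131385
side0 grip 216.8 133.3 119 surf [0.4275 0.2191 0.292 ] axis~ [0.4273 0.2261]
side0 cap 269.5 159.4 183 surf [0.5638 0.1834 0.2283] axis~ [0.5652 0.1963]
side0 base 615 ((564.72802734375, 194.04258728027344), 56.04817199707031) 0.04495781625704354
grip tri [0.4277 0.2245]
cap tri [0.5643 0.1958]
r 0.13957397814818573 ang 168.13927683236187
```

Emit:
step_arm(
  plan=[
    {"dx": 0.4,"dy": 0.5,"dz": 0.7,"rz": -0.6,"grip": 1},
    {"dx": 0.5,"dy": 0.6,"dz": 0.6,"rz": -0.6,"grip": 1},
    {"dx": 0.5,"dy": 0.6,"dz": 0.6,"rz": -0.6,"grip": 1},
    {"dx": 0.5,"dy": 0.7,"dz": 0.5,"rz": -0.6,"grip": 1},
    {"dx": 0.5,"dy": 0.7,"dz": 0.5,"rz": -0.6,"grip": 1},
  ],
)

```text
$.plan[0]: bad value
```

Emit:
step_arm(
  plan=[
    {"dx": 0.2,"dy": 0.9,"grip": 1},
    {"dx": 0.2,"dy": 0.9,"grip": 1},
    {"dx": 0.1,"dy": 0.9,"grip": 1},
    {"dx": 0.0,"dy": 0.9,"grip": 1},
    {"dx": -0.1,"dy": 0.9,"grip": 1},
  ],
)

```text
$.plan[0]: bad value
```

Emit:
step_arm(
  plan=[
    {"dx": 0.4,"dy": 0.5,"dz": 0.7,"rx": 0,"ry": 0,"rz": -0.6,"grip": 1},
    {"dx": 0.5,"dy": 0.6,"dz": 0.6,"rx": 0,"ry": 0,"rz": -0.6,"grip": 1},
    {"dx": 0.5,"dy": 0.6,"dz": 0.6,"rx": 0,"ry": 0,"rz": -0.6,"grip": 1},
    {"dx": 0.5,"dy": 0.7,"dz": 0.5,"rx": 0,"ry": 0,"rz": -0.6,"grip": 1},
    {"dx": 0.5,"dy": 0.7,"dz": 0.5,"rx": 0,"ry": 0,"rz": -0.6,"grip": 1},
  ],
)

```text
time: 0.72
ee_pos: [0.4336, -0.418, 0.4125]
tool_rot: [-179.3, 0.3, 3.8]
force: [0.9, -0.6, -0.7]
gripper_width: 1.003
```

Emit:
step_arm(
  plan=[
    {"dx": 0.3,"dy": 0.9,"dz": 0,"rx": 0,"ry": 0,"rz": 0,"grip": 0.7},
    {"dx": 0.3,"dy": 0.9,"dz": 0,"rx": 0,"ry": 0,"rz": 0,"grip": 0.7},
    {"dx": 0.2,"dy": 0.9,"dz": 0,"rx": 0,"ry": 0,"rz": 0,"grip": 0.7},
    {"dx": 0.1,"dy": 0.9,"dz": 0,"rx": 0,"ry": 0,"rz": 0,"grip": 0.7},
    {"dx": 0,"dy": 0.9,"dz": 0,"rx": 0,"ry": 0,"rz": 0,"grip": 0.7},
  ],
)

```text
time: 1.35
ee_pos: [0.4906, -0.1387, 0.4132]
tool_rot: [-179.4, 0.2, 3.9]
force: [0.9, 0.1, -0.0]
gripper_width: 0.705
```

Emit:
step_arm(
  plan=[
    {"dx": -0.1,"dy": 0.9,"dz": 0,"rx": 0,"ry": 0,"rz": 0,"grip": 0.7},
    {"dx": -0.2,"dy": 0.9,"dz": 0,"rx": 0,"ry": 0,"rz": 0,"grip": 0.7},
    {"dx": -0.2,"dy": 0.9,"dz": 0,"rx": 0,"ry": 0,"rz": 0,"grip": 0.7},
    {"dx": -0.3,"dy": 0.8,"dz": 0,"rx": 0,"ry": 0,"rz": 0,"grip": 0.7},
    {"dx": -0.2,"dy": 0.8,"dz": 0,"rx": 0,"ry": 0,"rz": 0,"grip": 0.7},
  ],
)

```text
time: 1.98
ee_pos: [0.4269, 0.1286, 0.4113]
tool_rot: [-179.4, 0.3, 4.0]
force: [0.7, -0.4, -0.3]
gripper_width: 0.703
```

Emit:
step_arm(
  plan=[
    {"dx": 0,"dy": 0.8,"dz": 0,"rx": 0,"ry": 0,"rz": 0,"grip": 0.7},
    {"dx": 0,"dy": 0.7,"dz": 0,"rx": 0,"ry": 0,"rz": 0,"grip": 0.7},
    {"dx": 0,"dy": 0.1,"dz": 0,"rx": 0,"ry": 0,"rz": 0,"grip": 0.7},
    {"dx": 0,"dy": 0,"dz": -0.4,"rx": 0,"ry": 0,"rz": 0,"grip": 0.7},
    {"dx": 0,"dy": 0,"dz": 0,"rx": 0,"ry": 0,"rz": 0,"grip": 0.7},
  ],
)

```text
time: 2.6
ee_pos: [0.4237, 0.2298, 0.3859]
tool_rot: [-179.5, 0.4, 4.3]
force: [0.2, 0.0, 0.1]
gripper_width: 0.701
```

Run:
```python
from h import *
s,p,d,c=snap('wrist','w1'); print(s['ee_pos'],s['tool_rot'],s['qpos'],c)
```

```text
[0.42367778 0.22983164 0.38589   ] [-179.45667825    0.4167092     4.34838506] [   0.19779561    5.09507117  -35.54113374   99.1530718     2.34093403
   76.78677104 -121.42866482] {'intrinsics': array([[376.57420935,   0.        , 283.81422373],
       [  0.        , 376.57420935, 208.49355982],
       [  0.        ,   0.        ,   1.        ]]), 'tool_from_camera': array([[ 1.51437622e-04, -9.58148403e-01, -2.86271926e-01,
         7.95365761e-02],
       [ 9.99999978e-01,  1.86672027e-04, -9.57896450e-05,
        -1.45216042e-03],
       [ 1.45219656e-04, -2.86271905e-01,  9.58148410e-01,
        -1.43850042e-01],
       [ 0.00000000e+00,  0.00000000e+00,  0.00000000e+00,
         1.00000000e+00]])}
```

View pics/w1.png

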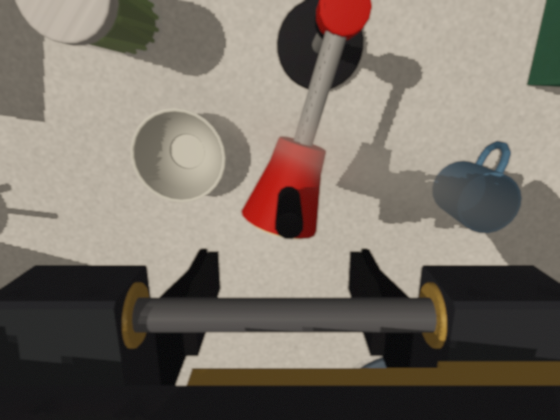

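The wrist view shows the grip's top at about (289,222), midway between the open fingers; the bowl (180,155) and mug (478,195) are clear below.

```bash
cat > w.py <<'E'
from h import *
from scipy.spatial.transform import Rotation as R
def ray(s,c,u,v,z):
    M=R.from_euler('xyz',s['tool_rot'],degrees=True).as_matrix(); T=c['tool_from_camera']
    o=M@T[:3,3]+s['ee_pos']; r=M@T[:3,:3]@np.linalg.solve(c['intrinsics'],[u,v,1]); return o+r*(z-o[2])/r[2]
E
python3 - <<'E'
from w import *
s,p,d,c=pickle.load(open('pics/w1.pkl','rb'))
print(ray(s,c,289,222,0.315), ray(s,c,283,208,0.0), d[222,289],d[215,289])
E
```

```text
[0.43013602 0.22934508 0.315     ] [0.34245323 0.2300404  0.        ] 0.22473975 0.22392637
```

Emit:
step_arm(
  plan=[
    {"dx": 0.1,"dy": 0,"dz": -0.5,"rx": 0,"ry": 0,"rz": 0,"grip": 0.7},
    {"dx": 0,"dy": -0.05,"dz": -0.5,"rx": 0,"ry": 0,"rz": 0,"grip": 0.7},
    {"dx": 0,"dy": 0,"dz": -0.4,"rx": 0,"ry": 0,"rz": 0,"grip": 0.7},
    {"dx": 0,"dy": 0,"dz": -0.1,"rx": 0,"ry": 0,"rz": 0,"grip": 0.7},
    {"dx": 0,"dy": 0,"dz": 0,"rx": 0,"ry": 0,"rz": 0,"grip": 0.7},
  ],
)

```text
time: 3.28
ee_pos: [0.4348, 0.2249, 0.3008]
tool_rot: [-179.3, -0.3, 3.9]
force: [0.5, 0.4, -1.0]
gripper_width: 0.701
```

Emit:
step_arm(
  plan=[
    {"dx": -0.1,"dy": 0.03,"dz": -0.1,"rx": 0,"ry": 0,"rz": 0,"grip": 0.7},
    {"dx": 0,"dy": 0,"dz": 0,"rx": 0,"ry": 0,"rz": 0,"grip": 0.7},
    {"dx": 0,"dy": 0,"dz": 0,"rx": 0,"ry": 0,"rz": 0,"grip": 0},
    {"dx": 0,"dy": 0,"dz": 0,"rx": 0,"ry": 0,"rz": 0,"grip": 0},
    {"dx": 0,"dy": 0,"dz": 0,"rx": 0,"ry": 0,"rz": 0,"grip": 0},
  ],
  newtons=15,
)

```text
time: 3.9
ee_pos: [0.4297, 0.2277, 0.2975]
tool_rot: [-179.2, -0.6, 3.9]
force: [0.4, 1.0, 0.8]
gripper_width: 0.442
```

Emit:
step_arm(
  plan=[
    {"dx": 0,"dy": 0,"dz": 0,"rx": 0,"ry": 0,"rz": 0,"grip": 0},
    {"dx": 0,"dy": 0,"dz": 0,"rx": 0,"ry": 0,"rz": 0,"grip": 0},
  ],
)

```text
time: 4.15
ee_pos: [0.4297, 0.2277, 0.2975]
tool_rot: [-179.2, -0.6, 3.9]
force: [0.3, 0.1, 0.7]
gripper_width: 0.215
```

Emit:
step_arm(
  plan=[
    {"dx": -0.04,"dy": -0.25,"dz": 0,"rx": 0,"ry": 0,"rz": 0.75,"grip": 0},
    {"dx": -0.02,"dy": -0.25,"dz": 0,"rx": 0,"ry": 0,"rz": 0.75,"grip": 0},
    {"dx": 0.01,"dy": -0.25,"dz": 0,"rx": 0,"ry": 0,"rz": 0.75,"grip": 0},
    {"dx": 0.03,"dy": -0.25,"dz": 0,"rx": 0,"ry": 0,"rz": 0.75,"grip": 0},
  ],
)

```text
time: 4.65
ee_pos: [0.429, 0.1726, 0.2975]
tool_rot: [-178.7, -1.0, 25.6]
force: [2.3, 3.9, -3.6]
gripper_width: 0.198
```

```bash
cat > g.py <<'E'
from h import *
s=ctrl.get_state(); e=s['ee_pos'][:2]-np.array([0.564,0.195]); a=np.degrees(np.arctan2(e[1],e[0]))%360
print(s['time'],'ee',s['ee_pos'].round(4),s['tool_rot'].round(1),'F',s['force'].round(1),'w',round(s['gripper_width'],3),'r',np.hypot(*e).round(4),'ang',a.round(2),'q7',s['qpos'][6].round(0))
st=min(6.25,278.65-a)
x=e;
for k in range(1,6):
    t=np.radians(min(a+6.25*k,278.65)); n=0.14*np.array([np.cos(t),np.sin(t)]); print(((n-x)/0.06).round(3)); x=n
E
python3 g.py
```

```text
4.65 ee [0.429  0.1726 0.2975] [-178.7   -1.    25.6] F [ 2.3  3.9 -3.6] w 0.198 r 0.1369 ang 189.4 q7 -94.0
[ 0.004 -0.257]
[ 0.082 -0.241]
[ 0.108 -0.231]
[ 0.132 -0.217]
[ 0.155 -0.202]
```

Emit:
step_arm(
  plan=[
    {"dx": 0.02,"dy": -0.25,"dz": 0,"rx": 0,"ry": 0,"rz": 0.75,"grip": 0},
    {"dx": 0.08,"dy": -0.24,"dz": 0,"rx": 0,"ry": 0,"rz": 0.75,"grip": 0},
    {"dx": 0.11,"dy": -0.23,"dz": 0,"rx": 0,"ry": 0,"rz": 0.75,"grip": 0},
    {"dx": 0.13,"dy": -0.22,"dz": 0,"rx": 0,"ry": 0,"rz": 0.75,"grip": 0},
    {"dx": 0.15,"dy": -0.2,"dz": 0,"rx": 0,"ry": 0,"rz": 0.75,"grip": 0},
  ],
)

```text
time: 5.28
ee_pos: [0.4589, 0.1097, 0.2975]
tool_rot: [-178.4, -1.7, 52.8]
force: [-1.9, 2.9, 0.4]
gripper_width: 0.204
```

```bash
python3 g.py
```

```text
5.275 ee [0.4589 0.1097 0.2975] [-178.4   -1.7   52.8] F [-1.9  2.9  0.4] w 0.204 r 0.1354 ang 219.08 q7 -57.0
[ 0.111 -0.237]
[ 0.19  -0.169]
[ 0.208 -0.147]
[ 0.222 -0.123]
[ 0.235 -0.099]
```

Emit:
step_arm(
  plan=[
    {"dx": 0.13,"dy": -0.22,"dz": 0,"rx": -0.07,"ry": 0,"rz": 0.75,"grip": 0},
    {"dx": 0.19,"dy": -0.18,"dz": 0,"rx": -0.07,"ry": 0,"rz": 0.75,"grip": 0},
    {"dx": 0.21,"dy": -0.16,"dz": 0,"rx": -0.07,"ry": 0,"rz": 0.75,"grip": 0},
    {"dx": 0.22,"dy": -0.13,"dz": 0,"rx": -0.07,"ry": 0,"rz": 0.75,"grip": 0},
    {"dx": 0.23,"dy": -0.1,"dz": 0,"rx": -0.07,"ry": 0,"rz": 0.75,"grip": 0},
  ],
)

```text
time: 5.9
ee_pos: [0.5162, 0.0695, 0.2975]
tool_rot: [-178.8, -0.0, 80.0]
force: [-4.7, 1.4, 3.1]
gripper_width: 0.203
```

```bash
python3 g.py; python3 -c "
from h import *
snap('scene','s2');snap('side','d2')"; python3 m2.py s2 d2 | grep -v base
```

```text
5.9 ee [0.5162 0.0695 0.2975] [-178.8   -0.    80. ] F [-4.7  1.4  3.1] w 0.203 r 0.1343 ang 249.17 q7 -30.0
[ 0.209 -0.166]
[ 0.249 -0.051]
[ 0.253 -0.023]
[0.254 0.005]
[0.181 0.02 ]
s2 grip 270.5 159.4 153 surf [0.5198 0.06   0.2931] axis~ [0.5156 0.0656]
s2 cap 316.7 153.9 181 surf [0.5688 0.1904 0.232 ] axis~ [0.5625 0.2018]
d2 grip 256.0 157.3 329 surf [0.5176 0.0586 0.2987] axis~ [0.5182 0.0656]
d2 cap 271.0 158.1 114 surf [0.5692 0.184  0.2341] axis~ [0.5707 0.1969]
grip tri [0.5181 0.0628]
cap tri [0.568  0.1923]
r 0.13872814057005167 ang -111.09132231537001
```

Emit:
step_arm(
  plan=[
    {"dx": 0.23,"dy": -0.14,"dz": 0,"rx": 0,"ry": 0,"rz": 0.4,"grip": 0},
    {"dx": 0.25,"dy": -0.06,"dz": 0,"rx": 0,"ry": 0,"rz": 0.4,"grip": 0},
    {"dx": 0.25,"dy": -0.02,"dz": 0,"rx": 0,"ry": 0,"rz": 0.4,"grip": 0},
    {"dx": 0.25,"dy": 0,"dz": 0,"rx": 0,"ry": 0,"rz": 0.4,"grip": 0},
  ],
)

```text
time: 6.5
ee_pos: [0.5727, 0.0594, 0.2974]
tool_rot: [-178.5, -0.2, 91.0]
force: [-3.3, -0.4, 2.4]
gripper_width: 0.205
```

```bash
python3 g.py
```

```text
6.5 ee [0.5727 0.0594 0.2974] [-178.5   -0.2   91. ] F [-3.3 -0.4  2.4] w 0.205 r 0.1358 ang 273.68 q7 -19.0
[ 0.206 -0.048]
[0. 0.]
[0. 0.]
[0. 0.]
[0. 0.]
```

Emit:
step_arm(
  plan=[
    {"dx": 0.2,"dy": -0.02,"dz": 0,"rx": 0,"ry": 0,"rz": 0,"grip": 0},
    {"dx": 0.02,"dy": 0,"dz": 0,"rx": 0,"ry": 0,"rz": 0,"grip": 0},
    {"dx": 0,"dy": 0,"dz": 0,"rx": 0,"ry": 0,"rz": 0,"grip": 0},
  ],
)

```text
time: 6.88
ee_pos: [0.5858, 0.06, 0.2975]
tool_rot: [-178.5, -0.3, 90.8]
force: [-0.9, 1.6, 0.3]
gripper_width: 0.204
```

```bash
python3 g.py
```

```text
6.875 ee [0.5858 0.06   0.2975] [-178.5   -0.3   90.8] F [-0.9  1.6  0.3] w 0.204 r 0.1367 ang 279.18 q7 -19.0
[-0.013 -0.057]
[0. 0.]
[0. 0.]
[0. 0.]
[0. 0.]
```

Release, and lift clear to check.

Emit:
step_arm(
  plan=[
    {"dx": 0,"dy": 0,"dz": 0,"rx": 0,"ry": 0,"rz": 0,"grip": 0.6},
    {"dx": 0,"dy": 0,"dz": 0,"rx": 0,"ry": 0,"rz": 0,"grip": 0.6},
    {"dx": 0,"dy": 0,"dz": 0,"rx": 0,"ry": 0,"rz": 0,"grip": 0.6},
    {"dx": 0,"dy": 0,"dz": 0.5,"rx": 0,"ry": 0,"rz": 0,"grip": 0.6},
    {"dx": 0,"dy": 0,"dz": 0.8,"rx": 0,"ry": 0,"rz": 0,"grip": 0.6},
  ],
)

```text
time: 7.5
ee_pos: [0.5836, 0.0572, 0.3727]
tool_rot: [-178.0, -0.1, 90.6]
force: [0.8, 0.5, -0.0]
gripper_width: 0.589
```

Emit:
step_arm(
  plan=[
    {"dx": 0,"dy": 0,"dz": 0.8,"rx": 0,"ry": 0,"rz": 0,"grip": 0.6},
    {"dx": 0,"dy": -0.5,"dz": 0.3,"rx": 0,"ry": 0,"rz": 0,"grip": 0.6},
    {"dx": 0,"dy": -0.5,"dz": 0,"rx": 0,"ry": 0,"rz": 0,"grip": 0.6},
    {"dx": -0.3,"dy": -0.5,"dz": 0,"rx": 0,"ry": 0,"rz": 0,"grip": 0.6},
    {"dx": 0,"dy": 0,"dz": 0,"rx": 0,"ry": 0,"rz": 0,"grip": 0.6},
  ],
)

```text
time: 8.12
ee_pos: [0.566, -0.0349, 0.4455]
tool_rot: [-178.6, -0.1, 90.6]
force: [-0.5, 0.4, 0.5]
gripper_width: 0.599
```

```bash
python3 -c "
from h import *
snap('scene','s3');snap('side','d3');snap('wrist','w3')"; python3 m2.py s3 d3
python3 - <<'E'
import cv2,numpy as np
a=[cv2.imread(f'pics/{n}.png') for n in ('s3','d3','w3')]
cv2.imwrite('pics/c3.png',cv2.resize(np.hstack(a[:2]),(800,300)))
E
```

```text
s3 grip 293.5 173.0 116 surf [0.5882 0.0549 0.2977] axis~ [0.5844 0.0608]
s3 cap 316.9 152.9 164 surf [0.5701 0.1932 0.2326] axis~ [0.5638 0.2046]
s3 base 633 ((563.2589111328125, 195.3726348876953), 54.49542999267578) 0.04378075152911132
d3 grip 285.3 159.5 168 surf [0.5849 0.0526 0.2924] axis~ [0.586  0.0595]
d3 cap 268.4 158.3 139 surf [0.5588 0.1879 0.2328] axis~ [0.5602 0.2008]
d3 base 610 ((563.8491821289062, 193.59326171875), 55.39338684082031) 0.044526681472249696
grip tri [0.5861 0.0579]
cap tri [0.5623 0.2037]
r 0.14775348552820777 ang -80.71947883415083
```

View pics/c3.png

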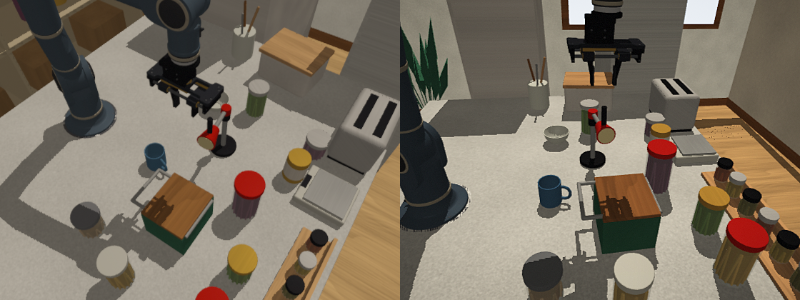

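View pics/w3.png

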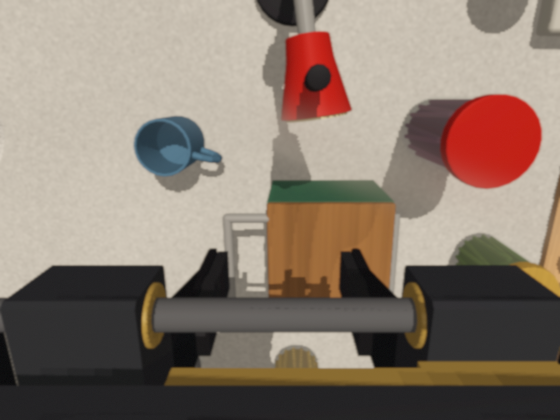

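Lamp now points at the bin (grip tri → −80.9°, target −81.4°); the wrist view shows the grip (318,78), lid (330,245) and bar at column ~231. Cross-check from the wrist, then go to the bar.

Run:
```python
from w import *
s,p,d,c=pickle.load(open('pics/w3.pkl','rb'))
print(s['ee_pos'],ray(s,c,318,77,0.315)[:2],'bar',ray(s,c,231,240,0.142)[:2],ray(s,c,231,270,0.142)[:2],'lid corners',ray(s,c,267,203,.142)[:2],ray(s,c,392,203,.142)[:2],'post',ray(s,c,292,-20,0.02)[:2])
```

```text
[ 0.56656727 -0.03167567  0.44521286] [0.58605565 0.06197468] bar [ 0.49388473 -0.12706122] [ 0.49290168 -0.16895682] lid corners [ 0.53964966 -0.07705233] [ 0.69284233 -0.07350178] post [0.56382455 0.19918849]
```

Emit:
step_arm(
  plan=[
    {"dx": -0.3,"dy": -0.6,"dz": -0.4,"rx": 0,"ry": -0.1,"rz": 0.1,"grip": 0.42},
    {"dx": -0.3,"dy": -0.6,"dz": -0.4,"rx": 0,"ry": -0.1,"rz": 0,"grip": 0.42},
    {"dx": -0.3,"dy": -0.6,"dz": -0.5,"rx": 0,"ry": 0,"rz": 0,"grip": 0.42},
    {"dx": -0.3,"dy": -0.5,"dz": -0.5,"rx": 0,"ry": 0,"rz": 0,"grip": 0.42},
    {"dx": 0,"dy": 0,"dz": 0,"rx": 0,"ry": 0,"rz": 0,"grip": 0.42},
  ],
)

```text
time: 8.9
ee_pos: [0.4947, -0.164, 0.3333]
tool_rot: [179.9, -0.5, 92.6]
force: [0.8, 0.4, 0.3]
gripper_width: 0.421
```

Emit:
step_arm(
  plan=[
    {"dx": -0.06,"dy": -0.1,"dz": -0.7,"rx": 0,"ry": 0,"rz": -0.1,"grip": 0.42},
    {"dx": 0,"dy": 0,"dz": -0.7,"rx": 0,"ry": 0,"rz": 0,"grip": 0.42},
    {"dx": 0,"dy": 0,"dz": -0.5,"rx": 0,"ry": 0,"rz": 0,"grip": 0.42},
    {"dx": 0,"dy": 0,"dz": 0,"rx": 0,"ry": 0,"rz": 0,"grip": 0.42},
  ],
)

```text
time: 9.4
ee_pos: [0.4973, -0.1626, 0.2198]
tool_rot: [179.4, -0.6, 92.5]
force: [0.7, 0.1, 0.6]
gripper_width: 0.422
```

```bash
python3 -c "
from h import *
print(snap('wrist','w4')[0])"
```

```text
{'time': 9.4, 'qpos': array([ 37.39714384,  16.10635706, -28.18775889, 108.79506304,
         8.14821955,  56.72308797,   8.24367641]), 'joint_velocities': array([-0.89667805, -1.22669254, -1.05382941, -3.03122925, -0.45685575,
       -0.3421569 , -0.17837214]), 'joint_torque': array([ 1.70483775e-01, -3.44771218e+01, -2.74969183e+00, -2.07486498e+01,
       -3.26663861e-02, -7.90127716e-02, -3.35879100e-02]), 'ee_pos': array([ 0.49731557, -0.16256296,  0.21983783]), 'tool_rot': array([179.38580308,  -0.60439174,  92.52635678]), 'force': array([0.71958291, 0.0782417 , 0.56363845]), 'moment': array([-0.0078815 , -0.1214587 , -0.00769998]), 'gripper_width': 0.4216167717335208}
```

View pics/w4.png

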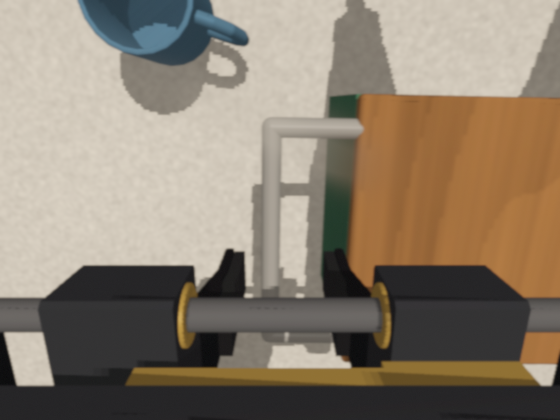

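Run:
```python
from w import *
s,p,d,c=pickle.load(open('pics/w4.pkl','rb'))
for v in (160,220,260): print(ray(s,c,271,v,0.140))
print('tool on plane', s['ee_pos']+0)
```

```text
[ 0.48937598 -0.1184985   0.14      ]
[ 0.49068436 -0.15613043  0.14      ]
[ 0.49162574 -0.18320651  0.14      ]
tool on plane [ 0.49731557 -0.16256296  0.21983783]
```

Emit:
step_arm(
  plan=[
    {"dx": -0.12,"dy": -0.15,"dz": -0.1,"rx": 0,"ry": 0,"rz": -0.1,"grip": 0.42},
    {"dx": 0,"dy": 0,"dz": 0,"rx": 0,"ry": 0,"rz": 0,"grip": 0.42},
  ],
)

```text
time: 9.7
ee_pos: [0.4933, -0.1717, 0.2181]
tool_rot: [178.9, -0.4, 91.9]
force: [0.3, -0.2, 0.3]
gripper_width: 0.422
```

Emit:
step_arm(
  plan=[
    {"dx": -0.04,"dy": 0,"dz": -0.5,"rx": 0,"ry": 0.1,"rz": 0,"grip": 0.42},
    {"dx": -0.03,"dy": 0,"dz": -0.4,"rx": 0,"ry": 0,"rz": 0,"grip": 0.42},
    {"dx": 0,"dy": 0,"dz": -0.3,"rx": 0,"ry": 0,"rz": 0,"grip": 0.42},
    {"dx": 0,"dy": 0,"dz": 0,"rx": 0,"ry": 0,"rz": 0,"grip": 0.42},
  ],
)

```text
time: 10.2
ee_pos: [0.4922, -0.1732, 0.1492]
tool_rot: [179.1, -0.2, 91.7]
force: [-0.3, -0.2, 0.3]
gripper_width: 0.423
```

Emit:
step_arm(
  plan=[
    {"dx": -0.03,"dy": 0,"dz": -0.25,"rx": 0,"ry": 0,"rz": 0,"grip": 0.42},
    {"dx": 0,"dy": 0,"dz": 0,"rx": 0,"ry": 0,"rz": 0,"grip": 0.42},
    {"dx": 0,"dy": 0,"dz": 0,"rx": 0,"ry": 0,"rz": 0,"grip": 0},
    {"dx": 0,"dy": 0,"dz": 0,"rx": 0,"ry": 0,"rz": 0,"grip": 0},
    {"dx": 0,"dy": 0,"dz": 0,"rx": 0,"ry": 0,"rz": 0,"grip": 0},
  ],
  newtons=25,
)

```text
time: 10.82
ee_pos: [0.4909, -0.174, 0.1361]
tool_rot: [179.0, -0.1, 91.7]
force: [-7.5, 1.0, 5.6]
gripper_width: 0.163
```

Emit:
step_arm(
  plan=[
    {"dx": 0,"dy": 0,"dz": 0,"rx": 0,"ry": 0,"rz": 0,"grip": 0},
    {"dx": 0,"dy": 0,"dz": 0,"rx": 0,"ry": 0,"rz": 0,"grip": 0},
  ],
)

```text
time: 11.08
ee_pos: [0.4895, -0.174, 0.1361]
tool_rot: [179.1, -0.1, 91.7]
force: [-0.2, 0.5, -0.3]
gripper_width: 0.132
```

```bash
cat > l.py <<'E'
from h import *
s=ctrl.get_state(); x,y,z=s['ee_pos']; r=np.hypot(.21,.006); hx=0.6994;p0=np.degrees(np.arctan2(6,210))
a=np.degrees(np.arctan2(z-.13,hx-x))-p0
print(s['time'],'ee',s['ee_pos'].round(4),s['tool_rot'].round(1),'F',s['force'].round(1),'w',round(s['gripper_width'],3),'r',np.hypot(z-.13,hx-x).round(4),'th',a.round(2))
for k in range(1,6):
    t=np.radians(min(a+4*k,50)+p0); n=np.array([hx-r*np.cos(t),.13+r*np.sin(t)]); print(((n-[x,z])/0.06).round(3)); x,z=n
E
python3 l.py
```

```text
11.075 ee [ 0.4895 -0.174   0.1361] [ 1.791e+02 -1.000e-01  9.170e+01] F [-0.2  0.5 -0.3] w 0.132 r 0.21 th 0.02
[0.014 0.244]
[0.033 0.242]
[0.049 0.239]
[0.066 0.235]
[0.082 0.23 ]
```

Emit:
step_arm(
  plan=[
    {"dx": 0.01,"dy": 0,"dz": 0.24,"rx": 0,"ry": 0,"rz": 0,"grip": 0},
    {"dx": 0.03,"dy": 0,"dz": 0.24,"rx": 0,"ry": 0,"rz": 0,"grip": 0},
    {"dx": 0.05,"dy": 0,"dz": 0.24,"rx": 0,"ry": 0,"rz": 0,"grip": 0},
    {"dx": 0.07,"dy": 0,"dz": 0.24,"rx": 0,"ry": 0,"rz": 0,"grip": 0},
  ],
)

```text
time: 11.58
ee_pos: [0.4998, -0.1738, 0.1967]
tool_rot: [179.1, -0.2, 91.7]
force: [0.5, -0.2, -1.9]
gripper_width: 0.128
```

```bash
python3 l.py
```

```text
11.575 ee [ 0.4998 -0.1738  0.1967] [179.1  -0.2  91.7] F [ 0.5 -0.2 -1.9] w 0.128 r 0.2105 th 16.84
[0.092 0.227]
[0.101 0.222]
[0.117 0.215]
[0.131 0.206]
[0.145 0.197]
```

Emit:
step_arm(
  plan=[
    {"dx": 0.09,"dy": 0,"dz": 0.23,"rx": 0,"ry": 0,"rz": 0,"grip": 0},
    {"dx": 0.1,"dy": 0,"dz": 0.22,"rx": 0,"ry": 0,"rz": 0,"grip": 0},
    {"dx": 0.12,"dy": 0,"dz": 0.21,"rx": 0,"ry": 0,"rz": 0,"grip": 0},
    {"dx": 0.13,"dy": 0,"dz": 0.21,"rx": 0,"ry": 0,"rz": 0,"grip": 0},
    {"dx": 0.14,"dy": 0,"dz": 0.2,"rx": 0,"ry": 0,"rz": 0,"grip": 0},
  ],
)

```text
time: 12.2
ee_pos: [0.5359, -0.1729, 0.2655]
tool_rot: [179.2, -0.2, 91.7]
force: [-0.3, 1.2, -2.8]
gripper_width: 0.126
```

```bash
python3 l.py
```

```text
12.2 ee [ 0.5359 -0.1729  0.2655] [179.2  -0.2  91.7] F [-0.3  1.2 -2.8] w 0.126 r 0.2124 th 38.01
[0.192 0.158]
[0.175 0.171]
[0.186 0.158]
[0. 0.]
[0. 0.]
```

Emit:
step_arm(
  plan=[
    {"dx": 0.18,"dy": 0,"dz": 0.16,"rx": 0,"ry": 0,"rz": 0,"grip": 0},
    {"dx": 0.17,"dy": 0,"dz": 0.16,"rx": 0,"ry": 0,"rz": 0,"grip": 0},
    {"dx": 0.15,"dy": 0,"dz": 0.12,"rx": 0,"ry": 0,"rz": 0,"grip": 0},
    {"dx": 0,"dy": 0,"dz": 0,"rx": 0,"ry": 0,"rz": 0,"grip": 0},
  ],
)

```text
time: 12.7
ee_pos: [0.5654, -0.1722, 0.2965]
tool_rot: [179.6, -0.2, 91.7]
force: [-1.4, 0.9, -0.2]
gripper_width: 0.131
```

```bash
python3 l.py; python3 -c "
from h import *
snap('scene','s5');snap('side','d5');snap('wrist','w5')"; python3 m2.py s5 d5
python3 - <<'E'
from h import *
np.set_printoptions(precision=4,suppress=True)
a=[cv2.imread(f'pics/{n}.png') for n in ('s5','d5')]
cv2.imwrite('pics/c5.png',cv2.resize(np.hstack(a),(800,300)))
for n in ('s5','d5'):
    s,p,d,c=pickle.load(open(f'pics/{n}.pkl','rb')); W=world(d,c)
    H,S,V=cv2.split(cv2.cvtColor(p,cv2.COLOR_RGB2HSV)); x,y,z=W[...,0],W[...,1],W[...,2]
    m=(d>0)&(H>5)&(H<22)&(S>90)&(x>.55)&(x<.75)&(y>-.27)&(y<-.06)&(z>.12)&(z<.32)
    m=cv2.erode(m.astype(np.uint8),np.ones((3,3)))>0
    q=W[m]; ctr=np.median(q,0)
    for _ in range(5):
        u,sv,vt=np.linalg.svd(q-q.mean(0),full_matrices=False); nn=vt[2]; e=(q-q.mean(0))@nn; q=q[abs(e)<max(2*e.std(),.002)]
    if nn[2]<0: nn=-nn
    print(n,len(q),'normal',nn,'tilt',np.degrees(np.arccos(nn[2])),'std',e.std())
E
```

```text
12.7 ee [ 0.5654 -0.1722  0.2965] [179.6  -0.2  91.7] F [-1.4  0.9 -0.2] w 0.131 r 0.2137 th 49.53
[ 0.061 -0.03 ]
[0. 0.]
[0. 0.]
[0. 0.]
[0. 0.]
s5 grip 293.5 173.2 112 surf [0.5882 0.0547 0.2967] axis~ [0.5844 0.0606]
s5 cap 316.9 152.7 162 surf [0.5684 0.1922 0.2325] axis~ [0.5621 0.2036]
s5 base 639 ((564.1729736328125, 195.66285705566406), 53.52589416503906) 0.023968779930330752
d5 base 588 ((565.3381958007812, 195.52560424804688), 55.63402557373047) 0.02253823749108974
s5 3839 normal [0.751  0.0189 0.66  ] tilt 48.69956670165963 std 0.0011586223272987525
d5 1471 normal [0.7476 0.0158 0.6639] tilt 48.40147475921388 std 0.0004769018587220635
```

View pics/c5.png

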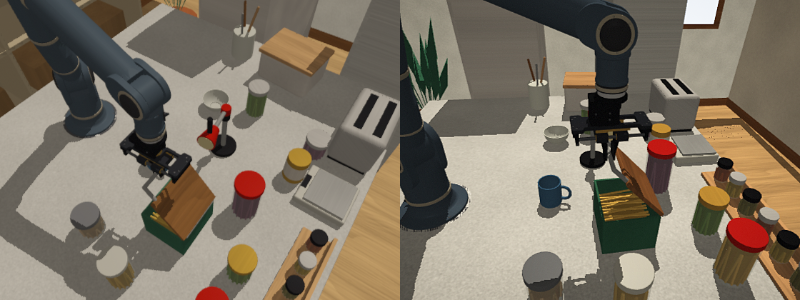

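The board fit gives about 48.6°, slightly short of 50°. Nudging up.

Emit:
step_arm(
  plan=[
    {"dx": 0.08,"dy": 0,"dz": 0.05,"rx": 0,"ry": 0,"rz": 0,"grip": 0},
    {"dx": 0,"dy": 0,"dz": 0,"rx": 0,"ry": 0,"rz": 0,"grip": 0},
    {"dx": 0,"dy": 0,"dz": 0,"rx": 0,"ry": 0,"rz": 0,"grip": 0},
  ],
)

```text
time: 13.22
ee_pos: [0.5672, -0.1722, 0.298]
tool_rot: [-180.0, -0.3, 91.7]
force: [-3.6, 0.9, 1.2]
gripper_width: 0.126
```

```bash
cat > t.py <<'E'
from h import *
import sys
np.set_printoptions(precision=4,suppress=True)
for k,n in (('scene','s'),('side','d')):
    s,p,d,c=snap(k,n+sys.argv[1]); W=world(d,c)
    H,S,V=cv2.split(cv2.cvtColor(p,cv2.COLOR_RGB2HSV)); x,y,z=W[...,0],W[...,1],W[...,2]
    m=(d>0)&(H>5)&(H<22)&(S>90)&(x>.55)&(x<.75)&(y>-.27)&(y<-.06)&(z>.15)&(z<.32)
    m=cv2.erode(m.astype(np.uint8),np.ones((3,3)))>0
    q=W[m]
    for _ in range(5):
        u,sv,vt=np.linalg.svd(q-q.mean(0),full_matrices=False); nn=vt[2]; e=(q-q.mean(0))@nn; q=q[abs(e)<max(2*e.std(),.002)]
    if nn[2]<0: nn=-nn
    print(n,len(q),nn,'tilt',np.degrees(np.arccos(nn[2])),e.std(),'c',q.mean(0))
    # position-based: board plane offset from hinge
E
python3 l.py; python3 t.py 6
```

```text
13.225 ee [ 0.5672 -0.1722  0.298 ] [-180.    -0.3   91.7] F [-3.6  0.9  1.2] w 0.126 r 0.2138 th 50.15
[ 0.031 -0.054]
[0. 0.]
[0. 0.]
[0. 0.]
[0. 0.]
s 3435 [0.758  0.0192 0.652 ] tilt 49.30823137031666 0.001168461595804334 c [ 0.6489 -0.1758  0.2045]
d 1292 [0.756  0.0161 0.6544] tilt 49.12790783189827 0.0004787053053022455 c [ 0.6465 -0.186   0.2121]
```

Emit:
step_arm(
  plan=[
    {"dx": 0.07,"dy": 0,"dz": 0.04,"rx": 0,"ry": 0,"rz": 0,"grip": 0},
    {"dx": 0,"dy": 0,"dz": 0,"rx": 0,"ry": 0,"rz": 0,"grip": 0},
    {"dx": 0,"dy": 0,"dz": 0,"rx": 0,"ry": 0,"rz": 0,"grip": 0},
  ],
)

```text
time: 13.7
ee_pos: [0.5703, -0.1721, 0.3005]
tool_rot: [-179.8, -0.3, 91.6]
force: [-3.8, 0.4, 1.6]
gripper_width: 0.126
```

```bash
python3 l.py; python3 t.py 7
```

```text
13.7 ee [ 0.5703 -0.1721  0.3005] [-179.8   -0.3   91.6] F [-3.8  0.4  1.6] w 0.126 r 0.2138 th 51.22
[-0.021 -0.095]
[0. 0.]
[0. 0.]
[0. 0.]
[0. 0.]
s 3337 [0.7708 0.019  0.6367] tilt 50.45079632105677 0.0011429906164726476 c [ 0.6501 -0.1764  0.2057]
d 1158 [0.7689 0.0159 0.6392] tilt 50.26783857848405 0.0004699555745695028 c [ 0.6484 -0.1896  0.2127]
```

```bash
python3 - <<'E'
from h import *
a=pickle.load(open('pics/scene0.pkl','rb')); b=pickle.load(open('pics/s7.pkl','rb'))
A=world(a[2],a[3]);B=world(b[2],b[3])
for nm,(u,v) in dict(mug=(217,213),short=(121,300),green=(361,125),yellow=(160,362),purple=(349,258),bowl=(302,137),y2=(338,365),y3=(418,222)).items():
    print(nm,A[v-2:v+3,u-2:u+3].reshape(-1,3).mean(0).round(3),B[v-2:v+3,u-2:u+3].reshape(-1,3).mean(0).round(3))
print(ctrl.get_state()['joint_velocities'].round(2))
E
python3 m2.py s7 | grep grip; python3 l.py | head -1
```

```text
mug [0.367 0.005 0.023] [ 0.585 -0.192  0.418]
short [ 0.392 -0.356  0.11 ] [ 0.391 -0.356  0.109]
green [0.58  0.421 0.154] [0.58  0.422 0.154]
yellow [ 0.587 -0.416  0.164] [ 0.587 -0.416  0.164]
purple [ 0.781 -0.001  0.184] [ 0.781 -0.001  0.184]
bowl [0.426 0.349 0.077] [0.395 0.4   0.017]
y2 [ 0.884 -0.221  0.178] [ 0.881 -0.209  0.139]
y3 [0.863 0.199 0.159] [0.859 0.23  0.119]
[-0.05 -0.01  0.08  0.02  0.07 -0.12 -0.03]
s7 grip 293.5 173.1 116 surf [0.5882 0.0547 0.2958] axis~ [0.5844 0.0606]
13.8 ee [ 0.5703 -0.1721  0.3005] [-179.8   -0.3   91.6] F [-3.7  0.7  2.4] w 0.128 r 0.2139 th 51.22
```

View pics/s7.png

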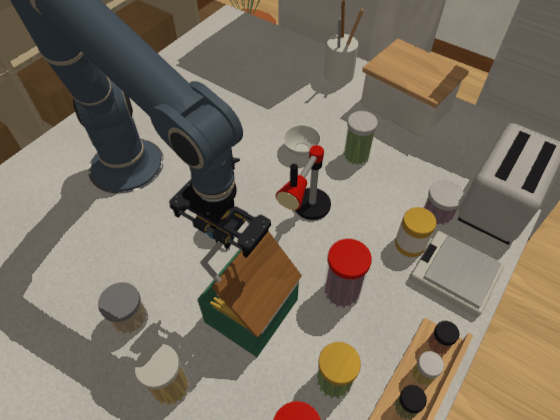

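The lid is held up by the bar at (265,240), the lamp head (290,195) faces the bin, and the jars and bowl are where they were; the mug is hidden here, but the side view shows it in its place. Handing in.

```bash
python3 -c "
from rig import ctrl
print(ctrl.job_done())"
```

```text
the job is handed in; nothing more can be done
None
```

With the lid still shut, I swung the lamp about 112° round to the bin and let go. I then gripped the lid's bar, raised the lid and handed the job in at about 13.8 s with the lid still held.

**Lamp:** after release it pointed at −80.9°, against −81.4° to the bin's middle, taking the pivot at (0.564, 0.195) from the first views. A direct two-view fit after release, on a part-hidden post cap, gave −80.7°, but its radius (148 mm against 140) was off, so I trusted it less. The lamp's position in the scene picture did not change while I lifted the lid.

**Lid:** the last plane fits to the board gave 50.5° (scene camera) and 50.3° (side camera). The tool position alone read 51.2°, because the bar slid about 4 mm in the pads. Correcting for that gives 50.4°. The arm was still, with about 4–5 N on the tool.

**Bystanders:**
- **Unmoved within 1 mm:** the short, green, yellow and purple jars.
- **Mug:** the arm hides it in the scene view; in a side view taken with the lid almost fully up it stood in its place.
- **Bowl:** its sample point was on the rim, and its depth reading differed (z 0.077 before, 0.017 after). In the pictures the bowl is in the same place.
- **Other yellow-capped jars:** points on two of them, not in your list, also read differently. They look unmoved too.

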